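# Clip the socket inserts into the outlet panel and tighten its bolts crosswise

### The job

Finish the outlet panel on the board: press every loose socket insert that is there into a free window of the panel until both sprung tabs snap in and its flange lies flush on the panel (it does not matter which window; a spare window stays empty). When all are in, turn the four captive bolt knobs at the panel's corners clockwise to their end stops, one after the other and crosswise: near left, far right, near right, far left (near is the robot's side). Leave the tape, the roller and the carton where they are.

Things in the scene. Friction and masses are not known exactly. Their poses are not given: they have to be found in the camera images.
- board: plywood board, 480 x 640 x 12 mm, fixed across the top of the big crate; it is the bench for this job and its upper face is 196 mm above the level the robot stands on (world z = 0.196); origin under its centre, 12 mm below that face
- panel: aluminium outlet panel on a shallow grey back box, 112 mm (x) by 284 mm (y), fixed to the board; origin at the centre of the underside, on the board; its upper face is 34 mm above the origin, the sheet is 4 mm thick and hollow below (30 mm deep); x points away from the robot, y to the left, z up. Four windows lie in a row along y, 48 mm apart, each 40 mm (x) by 33 mm (y)
- window_1 (a point): centre of the left-hand (+y) window, level with the panel's upper face; axes as the panel's. An insert whose x lies along the panel's x enters and stops on its tabs, flange about 10 mm above the panel; 10 to 20 N straight down bends the tabs in until they spring out below the sheet: the flange then lies on the panel and the insert's origin is 18 mm below this point
- window_2 (a point): centre of the second (from the left) window, level with the panel's upper face; axes as the panel's. An insert whose x lies along the panel's x enters and stops on its tabs, flange about 10 mm above the panel; 10 to 20 N straight down bends the tabs in until they spring out below the sheet: the flange then lies on the panel and the insert's origin is 18 mm below this point
- window_3 (a point): centre of the third (from the left) window, level with the panel's upper face; axes as the panel's. An insert whose x lies along the panel's x enters and stops on its tabs, flange about 10 mm above the panel; 10 to 20 N straight down bends the tabs in until they spring out below the sheet: the flange then lies on the panel and the insert's origin is 18 mm below this point
- window_4 (a point): centre of the right-hand (-y) window, level with the panel's upper face; axes as the panel's. An insert whose x lies along the panel's x enters and stops on its tabs, flange about 10 mm above the panel; 10 to 20 N straight down bends the tabs in until they spring out below the sheet: the flange then lies on the panel and the insert's origin is 18 mm below this point
- insert_a: loose black clip-in socket insert, 46 mm tall, 80 g, upright on the board; may be absent; all are alike, turned by half also. Origin: centre of underside, z up. Body 37 (x) by 30 mm (y), lowest 5 mm tapered, to 18 mm height; flange 54 (x) by 38 mm (y) from 18 to 22 mm; grey boss to hold, 20 (x) by 28 mm (y), from 22 to 46 mm. On the +x and -x sides sprung barbed tabs stand out to 23 mm from the middle
- insert_b: loose black clip-in socket insert, 46 mm tall, 80 g, upright on the board; may be absent; all are alike, turned by half also. Origin: centre of underside, z up. Body 37 (x) by 30 mm (y), lowest 5 mm tapered, to 18 mm height; flange 54 (x) by 38 mm (y) from 18 to 22 mm; grey boss to hold, 20 (x) by 28 mm (y), from 22 to 46 mm. On the +x and -x sides sprung barbed tabs stand out to 23 mm from the middle
- insert_c: loose black clip-in socket insert, 46 mm tall, 80 g, upright on the board; may be absent; all are alike, turned by half also. Origin: centre of underside, z up. Body 37 (x) by 30 mm (y), lowest 5 mm tapered, to 18 mm height; flange 54 (x) by 38 mm (y) from 18 to 22 mm; grey boss to hold, 20 (x) by 28 mm (y), from 22 to 46 mm. On the +x and -x sides sprung barbed tabs stand out to 23 mm from the middle
- insert_d: loose black clip-in socket insert, 46 mm tall, 80 g, upright on the board; may be absent; all are alike, turned by half also. Origin: centre of underside, z up. Body 37 (x) by 30 mm (y), lowest 5 mm tapered, to 18 mm height; flange 54 (x) by 38 mm (y) from 18 to 22 mm; grey boss to hold, 20 (x) by 28 mm (y), from 22 to 46 mm. On the +x and -x sides sprung barbed tabs stand out to 23 mm from the middle
- knob_near_left (a joint): captive bolt knob at the near left corner of the panel (near = towards the robot): angle turned clockwise seen from above, rad; 0 is fully slack, 2.40 is the end stop (tight). It turns stiffly (0.04 N m), stays where it is left and does not rise or sink
- knob_near_left_grip (a point): middle of the near left knob's black grip bar, on the turning axis, 25 mm above the panel's upper face; the bar is 36 mm long, 13 mm thick and 26 mm tall about this point, over a round 34 mm disc. At joint value 0 the bar lies along the panel's x; the point's axes turn with the bar, x along it
- knob_far_right (a joint): captive bolt knob at the far right corner of the panel (near = towards the robot): angle turned clockwise seen from above, rad; 0 is fully slack, 2.40 is the end stop (tight). It turns stiffly (0.04 N m), stays where it is left and does not rise or sink
- knob_far_right_grip (a point): middle of the far right knob's black grip bar, on the turning axis, 25 mm above the panel's upper face; the bar is 36 mm long, 13 mm thick and 26 mm tall about this point, over a round 34 mm disc. At joint value 0 the bar lies along the panel's x; the point's axes turn with the bar, x along it
- knob_near_right (a joint): captive bolt knob at the near right corner of the panel (near = towards the robot): angle turned clockwise seen from above, rad; 0 is fully slack, 2.40 is the end stop (tight). It turns stiffly (0.04 N m), stays where it is left and does not rise or sink
- knob_near_right_grip (a point): middle of the near right knob's black grip bar, on the turning axis, 25 mm above the panel's upper face; the bar is 36 mm long, 13 mm thick and 26 mm tall about this point, over a round 34 mm disc. At joint value 0 the bar lies along the panel's x; the point's axes turn with the bar, x along it
- knob_far_left (a joint): captive bolt knob at the far left corner of the panel (near = towards the robot): angle turned clockwise seen from above, rad; 0 is fully slack, 2.40 is the end stop (tight). It turns stiffly (0.04 N m), stays where it is left and does not rise or sink
- knob_far_left_grip (a point): middle of the far left knob's black grip bar, on the turning axis, 25 mm above the panel's upper face; the bar is 36 mm long, 13 mm thick and 26 mm tall about this point, over a round 34 mm disc. At joint value 0 the bar lies along the panel's x; the point's axes turn with the bar, x along it
- tape_roll: roll of black tape, 55 mm across, 19 mm tall, lying on the board at the left; leave alone
- roller_a: grooved steel roller, 41 mm across, 26 mm tall, on the board at the left; leave alone
- carton_ferrule: small cardboard carton, 50 x 70 x 35 mm, on the board at the right; leave alone

How it is judged:
By the outcome, as a careful person would: the job done as asked, in the order asked, and still so for the second after the job is handed in, with the robot touching nothing.
Of insert_a, insert_b, insert_c, insert_d only 3 to 4 are there at a start; the rules pass over those that are not, and their reading is None.
At some moment in a run one of insert_a, insert_b, insert_c, insert_d may be knocked a few centimetres aside while the robot is not near it.
It also fails if it takes over 210 s, if anything falls off the work surface, if the arm or the gripper's body presses on something with over 40 N, if the wrist force passes 120 N, or if a joint passes its speed limit or range.

### The arm

A 6-joint arm with a two-finger parallel gripper is mounted at the origin on the work surface; the furniture and walls round the work are solid. World frame = base frame: x ahead of the robot, y to its left, z up, the work surface at z = 0. Lengths are in m, angles in rad, forces in N, time in s.
With the tool pointing down it reaches from about 0.375 to 0.975 m from the base axis. Payload 3.8 kg.
Tool frame: the origin (TCP) lies midway between the tips of the shut fingers; the grasp point (between the pads) lies 19 mm behind it; z points along the fingers, y is the line along which they close (so a half turn about z gives the same grasp; the last joint's range is limited). The gripper opens to 85 mm and grips with 20 to 120 N. Pads are 22 mm wide; open, the fingers measure 114 mm over their backs; the gripper's body (76 mm by 85 mm) begins 54 mm behind the grasp point. The pads swing forward as they close: fully open they stand 13 mm farther back than shut.
Start: joints at [1.198, 0.264, 1.604, -0, 1.274, -0.037], TCP at [0.222, 0.637, 0.231] pointing down, gripper open.
Joint ranges: [-2.63, 2.63], [-0.94, 2.18], [0.31, 2.57], [-1.31, 4.45], [0, 2.66], [-2.55, 2.55]. Speed limits (rad/s): [2.57, 2.57, 3.14, 3.14, 3.14, 3.14].

### API

Orientations are given as a rotation vector (axis times angle).
In Python, from cell import env, cams gives the robot as it stands. The module is installed in compiled form; this text tells all that it offers.
- The arm moves only by the shell command python3 -m crank 'ROWS' [FORCE]. ROWS is a JSON object of lists of equal length, an entry for each row: "dr": the turn, a rotation vector about the tool's x, y, z in rad, a list of three; "translation": the shift along the tool's x, y, z in mm, a list of three; "hand": the finger opening in mm, from 0 to 85.4. A call has 1 to 12 rows; each row is the pose to reach, as a shift and turn from the pose commanded when the call began, along the tool's axes at that moment; what a row does not reach only later rows make up. A row lasts 1/8 s, in which the tool goes at most 62.5 mm and 10.7 degrees, less where a joint would pass 70% of its speed; a pose out of reach is approached as far as the arm can. A call with a gripper value outside its range is refused whole. The fingers move at their own pace and stop on an object; FORCE is the grip in N (left out, the last holds). Time passes only in rows, so rows that repeat a pose let the fingers close. It gives the time, the measured TCP pose, the force, the opening and the grip force at its end, in the units of the state.
- env.read_state(): the state, without advancing time (a new reading comes with each control period).
- cams.get_image(name): name is "side" or "top"; returns a dict with "img" (420x560x3 uint8, red, green, blue), "range_z" (420x560 float32, m along the optical axis (not along the pixel's ray), 0 where there is no reading), "K" (3x3 intrinsics, pixels), "distortion" ([k1, k2, p1, p2, k3] as OpenCV has them; the pictures are not rectified), "T" (4x4, takes a point from camera to world coordinates). Camera axes: x right, y down, z forward; pixel columns grow to the right and rows downward; lengths in m; the calibration is good to about 2 mm. A picture is of the moment at which its call begins.
- env.finish_job(): hands the job in; it is judged then, once.
The state is a dict: "time": time; "joint_positions": joint angles; "joint_velocities": joint speeds; "joint_efforts": joint torques, N m; "tcp_pos": TCP position; "eef_rot": TCP orientation; "force": force on the tool from outside, world axes, zero at the start; "ft_torque": the same for the moment, N m; "grip_width": finger opening in m; "grasp_force": force on a finger pad.
Only numpy, scipy, OpenCV 4.12 (cv2) and the standard library are available. Lean on these libraries where they do the work, as an engineer would, in place of code of your own. Each camera call takes 0.05 s, during which the arm holds its last target. There are 200 camera calls.

## Working session

There is one attempt and no reset: what is moved stays moved. The work goes in short steps, Python scripts to look and compute and a shell command to move; the robot and the scene stay as the last step left them, time stands still between calls to the robot, and variables do not carry over. Pictures are saved under pics/ and viewed, at most 14 in all, crops included, and the job is handed in when it is done.

```bash
mkdir -p pics
cat > h.py <<'E'
import numpy as np,cv2
from cell import env,cams
def grab(n,tag=None):
    d=cams.get_image(n)
    if tag: cv2.imwrite(f'pics/{tag}.png',d['img'][:,:,::-1])
    return d
def px2plane(d,uv,z):
    uv=np.asarray(uv,float).reshape(-1,1,2)
    n=cv2.undistortPoints(uv,d['K'],np.array(d['distortion'],float)).reshape(-1,2)
    r=np.c_[n,np.ones(len(n))]@d['T'][:3,:3].T; o=d['T'][:3,3]
    return o+r*((z-o[2])/r[:,2])[:,None]
def cloud(d):
    h,w=d['range_z'].shape
    g=np.stack(np.meshgrid(np.arange(w),np.arange(h)),-1).reshape(-1,1,2).astype(float)
    n=cv2.undistortPoints(g,d['K'],np.array(d['distortion'],float)).reshape(-1,2)
    z=d['range_z'].reshape(-1)
    P=np.c_[n*z[:,None],z]@d['T'][:3,:3].T+d['T'][:3,3]
    P[z==0]=np.nan
    return P.reshape(h,w,3)
E
python3 - <<'E'
from h import *
for n in('top','side'):
    d=grab(n,n+'0'); print(n,d['T'].round(3).tolist(),d['K'].round(1).tolist(),d['distortion'])
    np.savez(f'{n}0.npz',**d)
s=env.read_state(); print(s)
E
```

```text
top [[0.014, -0.991, 0.134, 0.351], [-1.0, -0.012, 0.014, -0.067], [-0.012, -0.135, -0.991, 1.661], [0.0, 0.0, 0.0, 1.0]] [[541.4, 0.0, 278.7], [0.0, 541.4, 205.4], [0.0, 0.0, 1.0]] [-0.02622829  0.          0.          0.          0.        ]
side [[-0.973, -0.144, 0.18, 0.371], [-0.23, 0.574, -0.786, 0.607], [0.01, -0.806, -0.592, 0.757], [0.0, 0.0, 0.0, 1.0]] [[429.3, 0.0, 276.9], [0.0, 429.3, 215.6], [0.0, 0.0, 1.0]] [-0.02192028  0.          0.          0.          0.        ]
{'time': 0.1, 'joint_positions': array([ 1.19812991e+00,  2.64705396e-01,  1.60524813e+00, -2.06811667e-05,
        1.27372270e+00, -3.69133560e-02]), 'joint_velocities': array([ 9.35452454e-05, -1.68395402e-03, -2.85183535e-03,  5.98390632e-04,
       -1.38270919e-03,  1.21938173e-03]), 'joint_efforts': array([ 2.59395401e-04, -5.16701782e+01, -3.68590343e+01, -7.30986983e-06,
        6.22483087e-03,  6.75293762e-06]), 'tcp_pos': array([0.22217069, 0.63667647, 0.23006218]), 'eef_rot': array([-0.52484867, -3.09702881,  0.00321038]), 'force': array([-0.40031366,  0.23137442,  0.08884145]), 'ft_torque': array([ 0.01364924, -0.01064679,  0.02454257]), 'grasp_force': 0.0, 'grip_width': 0.0852802918555731}
```

View pics/top0.png

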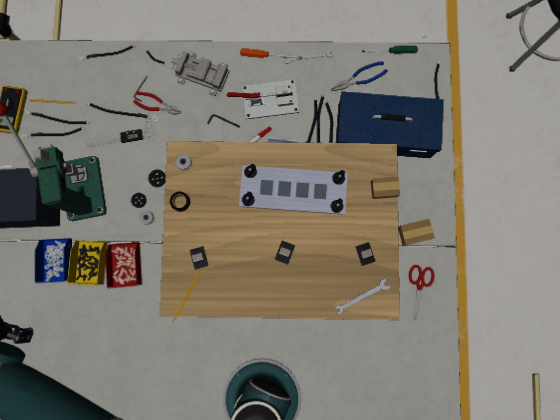

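View pics/side0.png

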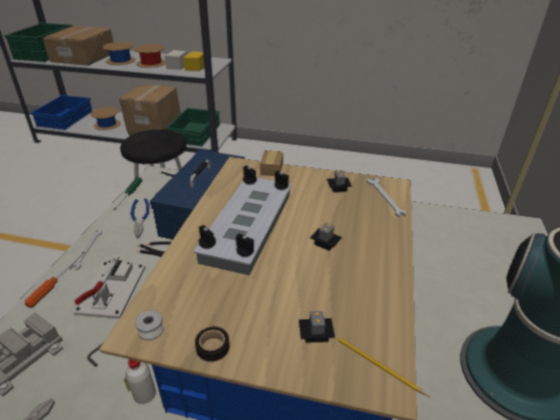

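Three inserts are visible: top view at about (198,258), (286,252) and (365,254). The panel is at (293,190), with knobs at (251,171), (338,177), (248,199) and (337,205).

```bash
cat > m.py <<'E'
from h import *
def rect(mask,d,z,mn,mx):
    out=[]
    for c in cv2.findContours(mask.astype(np.uint8),cv2.RETR_EXTERNAL,cv2.CHAIN_APPROX_NONE)[0]:
        P=px2plane(d,c[:,0].astype(float),z)[:,:2] if len(c)>4 else None
        if P is None: continue
        (cx,cy),(w,h),a=cv2.minAreaRect((P*1000).astype(np.float32))
        if mn<=min(w,h) and max(w,h)<=mx:
            if w<h: w,h,a=h,w,a+90
            out.append((round(cx,1),round(cy,1),round(w),round(h),round((a+90)%180-90,1),c[:,0].mean(0).round().tolist()))
    return out
E
python3 - <<'E'
from m import *
for n in('top','side'):
    d=dict(np.load(f'{n}0.npz')); P=cloud(d); g=d['img'].astype(int); hsv=cv2.cvtColor(d['img'],cv2.COLOR_RGB2HSV)
    reg=(P[...,0]>.3)&(P[...,0]<.8)&(abs(P[...,1])<.42)
    board=reg&(P[...,2]>.185)
    print(n,'z board',np.nanmedian(P[...,2][reg]))
    # flange/inserts: low saturation or dark on board
    m=board&((hsv[...,2]<75)|(hsv[...,1]<60))
    print('nonwood');[print(r) for r in rect(m,d,.218,15,400)]
    m=board&(P[...,2]>.229)&(P[...,2]<.25)
    h=board&(P[...,2]>.250)&(P[...,2]<.28)
    print('knobs');[print(r) for r in rect(h,d,.268,5,60)]
    print('pan/boss');[print(r) for r in rect(board&(P[...,2]>.222)&(P[...,2]<.25),d,.23,8,400)]
E
```

```text
top z board 0.1963865002511349
nonwood
(318.2, -294.7, 104, 29, -56.2, [372.0, 290.0])
(404.3, 164.3, 55, 38, 16.1, [199.0, 257.0])
(420.4, -278.0, 55, 39, 18.1, [365.0, 254.0])
(421.8, -63.8, 54, 38, -20.0, [284.0, 252.0])
(555.0, 220.2, 55, 51, 46.4, [180.0, 201.0])
(581.2, -324.2, 84, 42, 61.0, [380.0, 193.0])
(593.8, -85.5, 288, 120, 86.6, [293.0, 189.0])
(663.4, 215.1, 44, 40, 20.3, [183.0, 162.0])
knobs
(543.1, -199.2, 38, 13, -29.3, [337.0, 205.0])
(557.7, 34.7, 36, 15, -20.5, [247.0, 198.0])
(618.1, -203.5, 39, 13, -33.1, [339.0, 177.0])
(633.0, 30.1, 36, 15, -37.2, [249.0, 170.0])
pan/boss
(406.3, 163.8, 32, 29, -88.0, [198.0, 257.0])
(420.5, -279.1, 31, 24, -71.9, [366.0, 254.0])
(418.8, -63.2, 32, 32, -89.2, [284.0, 253.0])
(598.4, -333.2, 72, 53, -84.8, [386.0, 187.0])
(589.5, -84.8, 284, 113, 86.4, [293.0, 188.0])
(662.8, 215.3, 38, 37, -44.2, [183.0, 161.0])
side z board 0.19636427898762776
nonwood
(555.7, 231.9, 61, 50, -71.5, [212.0, 344.0])
(407.6, 161.9, 61, 52, -73.4, [316.0, 326.0])
(662.8, 221.5, 62, 41, -50.0, [149.0, 325.0])
(421.6, -66.9, 73, 52, 67.9, [326.0, 237.0])
(322.5, -268.1, 110, 32, -58.1, [379.0, 188.0])
(425.4, -284.2, 97, 51, -72.4, [339.0, 180.0])
(602.1, -112.4, 370, 144, 86.1, [245.0, 219.0])
knobs
(558.5, 46.6, 46, 28, -21.0, [244.0, 241.0])
(633.0, 41.3, 54, 22, -38.8, [206.0, 234.0])
(543.9, -184.5, 53, 34, -30.9, [281.0, 177.0])
(618.2, -190.1, 58, 27, -73.1, [249.0, 172.0])
pan/boss
(407.0, 163.8, 43, 23, -76.3, [316.0, 322.0])
(662.5, 222.9, 39, 38, 38.8, [148.0, 321.0])
(424.7, -66.0, 50, 29, 68.6, [326.0, 231.0])
(596.6, -84.6, 298, 122, 86.5, [241.0, 222.0])
(423.7, -282.2, 61, 24, -82.9, [339.0, 177.0])
(601.1, -326.2, 92, 52, -84.2, [271.0, 159.0])
```

```bash
cat > go.py <<'E'
# usage: go.py x y z(mm) yaw(deg closing line) -> row entries in tool axes
import sys; from h import *; from scipy.spatial.transform import Rotation as R
def go(x,y,z,yaw):
    s=env.read_state(); Rc=R.from_rotvec(s['eef_rot']); t=np.radians(yaw)
    best=None
    for k in(0,np.pi):
        a=t+k; Y=np.array([np.cos(a),np.sin(a),0]);Z=np.array([0,0,-1.]);X=np.cross(Y,Z)
        Rt=R.from_matrix(np.c_[X,Y,Z]); r=(Rc.inv()*Rt).as_rotvec()
        j6=s['joint_positions'][5]+r[2]
        tr=Rc.inv().apply(np.array([x,y,z])-s['tcp_pos']*1000)
        print('tr',tr.round(1).tolist(),'dr',r.round(3).tolist(),'yaw',round(np.degrees(a)),'j6~',j6.round(2))
    print('tcp',(s['tcp_pos']*1000).round(1),'F',s['force'].round(1),'w',s['grip_width'].round(4),'t',s['time'])
if __name__=='__main__': go(*map(float,sys.argv[1:5]))
E
python3 - <<'E'
from m import *
for n in('top','side'):
    d=dict(np.load(f'{n}0.npz')); P=cloud(d); hsv=cv2.cvtColor(d['img'],cv2.COLOR_RGB2HSV)
    Q=px2plane(d,np.stack(np.meshgrid(np.arange(560),np.arange(420)),-1).reshape(-1,2),.23).reshape(420,560,3)
    c=np.radians(-3.6);v=Q[...,:2]-[.588,-.0846];x=v[...,0]*np.cos(c)+v[...,1]*np.sin(c);y=-v[...,0]*np.sin(c)+v[...,1]*np.cos(c)
    ins=(abs(x)<.035)&(abs(y)<.105)
    V=hsv[...,2]; print(n,np.percentile(V[ins],[5,25,50,75,95]))
    t,_=cv2.threshold(V[ins].astype(np.uint8),0,255,cv2.THRESH_OTSU);print(t)
    for r in rect(ins&(V<=t),d,.23,20,60): print(r)
E
python3 go.py 407 164 300 106
```

```text
top [ 81.  84. 152. 155. 159.]
119.0
(585.6, -157.4, 38, 32, 0.3, [320.0, 191.0])
(588.4, -108.8, 40, 33, -4.6, [302.0, 190.0])
(591.2, -61.0, 41, 32, 0.6, [284.0, 188.0])
(594.7, -12.7, 38, 32, 0.7, [266.0, 187.0])
side [ 25.  98. 145. 157. 159.]
117.0
(587.1, -4.0, 58, 48, -4.6, [239.0, 238.0])
(593.8, -61.5, 38, 31, -2.8, [243.0, 220.0])
(590.6, -109.5, 38, 30, -4.3, [251.0, 207.0])
(587.9, -157.5, 38, 30, -3.7, [258.0, 195.0])
tr [-330.2, -385.5, -69.2] dr [-0.002, -0.001, -0.615] yaw 106 j6~ -0.65
tr [-330.2, -385.5, -69.2] dr [-0.001, 0.003, 2.527] yaw 286 j6~ 2.49Traceback (most recent call last):
  File "go.py", line 13, in <module>
    if __name__=='__main__': go(*map(float,sys.argv[1:5]))
                             ~~^^^^^^^^^^^^^^^^^^^^^^^^^^^
  File "go.py", line 12, in go
    print('tcp',(s['tcp_pos']*1000).round(1),'F',s['force'].round(1),'w',s['grip_width'].round(4),'t',s['time'])
                                                                         ^^^^^^^^^^^^^^^^^^^^^
AttributeError: 'float' object has no attribute 'round'
```

```bash
sed -i "s/s\['grip_width'\].round(4)/round(s['grip_width'],4)/;s/s\['time'\])/round(s['time'],2))/" go.py
python3 -m crank '{"translation":[[0,0,-90],[0,0,-90],[-330,-385,-89],[-330,-385,-89],[-330,-385,-89],[-330,-385,-89],[-330,-385,-89],[-330,-385,-89],[-330,-385,-89],[-330,-385,-89],[-330,-385,-89],[-330,-385,-89]],"dr":[[0,0,0],[0,0,0],[0,0,-0.615],[0,0,-0.615],[0,0,-0.615],[0,0,-0.615],[0,0,-0.615],[0,0,-0.615],[0,0,-0.615],[0,0,-0.615],[0,0,-0.615],[0,0,-0.615]],"hand":[60,60,60,60,60,60,60,60,60,60,60,60]}' 40
python3 go.py 406 164 221 106
```

```text
time: 1.6
tcp_pos: [0.407, 0.1648, 0.32]
eef_rot: [0.434, -3.111, -0.001]
force: [-0.1, -0.4, 0.9]
grip_width: 0.0597
grasp_force: 0.0
tr [1.2, -0.5, 99.0] dr [0.001, -0.001, -0.002] yaw 106 j6~ -1.52
tr [1.2, -0.5, 99.0] dr [-0.001, -0.001, 3.14] yaw 286 j6~ 1.62
tcp [407.  164.8 320. ] F [-0.1 -0.4  0.9] w 0.0597 t 1.6
```

```bash
python3 -m crank '{"translation":[[1,-0.5,50],[1,-0.5,99],[1,-0.5,99],[1,-0.5,99],[1,-0.5,99],[1,-0.5,99],[1,-0.5,99],[1,-0.5,99]],"dr":[[0,0,0],[0,0,0],[0,0,0],[0,0,0],[0,0,0],[0,0,0],[0,0,0],[0,0,0]],"hand":[60,60,60,15,15,15,15,15]}' 20
python3 -m crank '{"translation":[[0,0,0],[0,0,0],[0,0,0],[0,0,0],[0,0,0],[0,0,0],[0,0,0],[0,0,0],[0,0,0],[0,0,0],[0,0,0],[0,0,0]],"dr":[[0,0,0],[0,0,0],[0,0,1.571],[0,0,1.571],[0,0,1.571],[0,0,1.571],[0,0,1.571],[0,0,1.571],[0,0,1.571],[0,0,1.571],[0,0,1.571],[0,0,1.571]],"hand":[55,55,55,55,55,55,55,55,55,55,55,55]}' 20
python3 -m crank '{"translation":[[0,0,0],[0,0,0],[0,0,0],[0,0,0],[0,0,0],[0,0,0]],"dr":[[0,0,0],[0,0,0],[0,0,0],[0,0,0],[0,0,0],[0,0,0]],"hand":[8,8,8,8,8,8]}' 80
python3 go.py 595.5 -13 300 -3.5
```

```text
time: 2.6
tcp_pos: [0.408, 0.1654, 0.2241]
eef_rot: [-0.436, 3.106, 0.004]
force: [-1.2, 2.9, 5.5]
grip_width: 0.0271
grasp_force: 26.1
time: 4.1
tcp_pos: [0.4061, 0.1641, 0.221]
eef_rot: [-1.89, -2.509, 0.001]
force: [-0.0, 0.4, -0.8]
grip_width: 0.055
grasp_force: 0.0
time: 4.85
tcp_pos: [0.4065, 0.1643, 0.2215]
eef_rot: [1.891, 2.509, 0.0]
force: [1.1, -1.0, 1.1]
grip_width: 0.0182
grasp_force: 80.3
tr [-222.5, 132.9, -78.5] dr [0.0, -0.0, 0.34] yaw -4 j6~ 0.39
tr [-222.5, 132.9, -78.5] dr [0.0, 0.001, -2.801] yaw 176 j6~ -2.75
tcp [406.5 164.3 221.5] F [ 1.1 -1.   1.1] w 0.0182 t 4.85
```

```bash
python3 -m crank '{"translation":[[0,0,-50],[0,0,-98],[-222,133,-98],[-222,133,-98],[-222,133,-98],[-222,133,-98],[-222,133,-98],[-222,133,-98],[-222,133,-98],[-222,133,-60],[-222,133,-42],[-222,133,-42]],"dr":[[0,0,0],[0,0,0],[0,0,0.34],[0,0,0.34],[0,0,0.34],[0,0,0.34],[0,0,0.34],[0,0,0.34],[0,0,0.34],[0,0,0.34],[0,0,0.34],[0,0,0.34]],"hand":[8,8,8,8,8,8,8,8,8,8,8,8]}' 80
python3 - <<'E'
from h import *
for n in('top','side'):
    d=grab(n); np.savez(f'{n}1.npz',**d)
    c=(265,188) if n=='top' else (235,235)
    im=d['img'][c[1]-50:c[1]+50,c[0]-65:c[0]+65,::-1]
    cv2.imwrite(f'pics/{n}1.png',cv2.resize(im,None,fx=5,fy=5,interpolation=cv2.INTER_NEAREST)[:, :])
E
python3 go.py 595.5 -13 263 -3.5
```

```text
time: 6.35
tcp_pos: [0.5935, -0.0115, 0.2615]
eef_rot: [-2.285, -2.152, 0.004]
force: [-1.1, -1.0, -0.6]
grip_width: 0.0182
grasp_force: 80.0
tr [-1.0, 0.2, 1.2] dr [0.001, -0.0, 0.001] yaw -4 j6~ -0.0
tr [-1.0, 0.2, 1.2] dr [0.0, 0.001, -3.141] yaw 176 j6~ -3.14
tcp [595.4 -12.  264.2] F [-0.7 -0.2 -0.8] w 0.0186 t 6.45
```

View pics/side1.png

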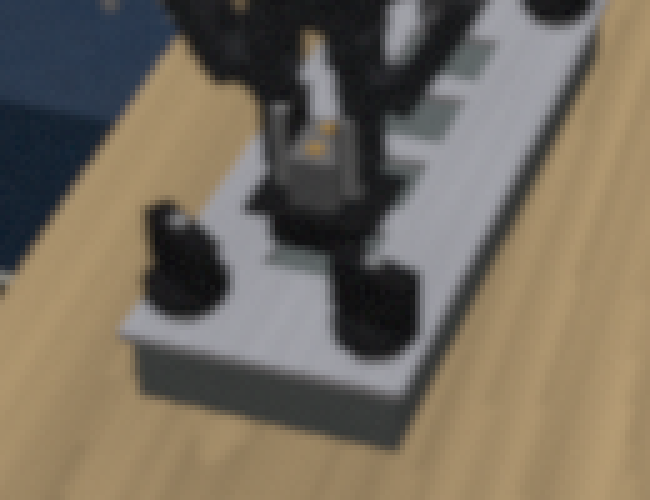

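The side view shows the insert held level, directly over window_1 (crop ~ (315,250)). I'll lower it gently.

```bash
python3 -m crank '{"translation":[[-1,0,5],[-1,0,8],[-1,0,10],[-1,0,12],[-1,0,12]],"dr":[[0,0,0],[0,0,0],[0,0,0],[0,0,0],[0,0,0]],"hand":[8,8,8,8,8]}' 80
python3 -m crank '{"translation":[[0,0,2],[0,0,3],[0,0,3]],"dr":[[0,0,0],[0,0,0],[0,0,0]],"hand":[8,8,8]}' 80
python3 go.py 595.5 -13 248 -3.5
```

```text
time: 7.08
tcp_pos: [0.5951, -0.0135, 0.251]
eef_rot: [-2.288, -2.152, 0.001]
force: [0.0, -0.2, -0.3]
grip_width: 0.0182
grasp_force: 80.0
time: 7.45
tcp_pos: [0.5952, -0.0135, 0.2482]
eef_rot: [-2.288, -2.153, 0.0]
force: [-0.3, 1.0, -0.7]
grip_width: 0.0181
grasp_force: 80.0
tr [0.5, 0.3, 0.2] dr [-0.0, -0.0, 0.0] yaw -4 j6~ -0.0
tr [0.5, 0.3, 0.2] dr [0.0, -0.0, -3.141] yaw 176 j6~ -3.14
tcp [595.2 -13.5 248.2] F [-0.3  1.  -0.7] w 0.0181 t 7.45
```

Entered freely. Press in, with the final depth at about TCP 237.5.

```bash
python3 -m crank '{"translation":[[0,0,2],[0,0,4],[0,0,6],[0,0,8],[0,0,9.5],[0,0,10.5],[0,0,10.5]],"dr":[[0,0,0],[0,0,0],[0,0,0],[0,0,0],[0,0,0],[0,0,0],[0,0,0]],"hand":[8,8,8,8,8,8,8]}' 80
python3 go.py 595.5 -13 248 -3.5
```

```text
time: 8.32
tcp_pos: [0.595, -0.0135, 0.2375]
eef_rot: [-2.288, -2.152, 0.001]
force: [-0.4, 0.2, 1.5]
grip_width: 0.0179
grasp_force: 81.6
tr [0.5, 0.4, -10.5] dr [-0.001, -0.0, 0.0] yaw -4 j6~ -0.0
tr [0.5, 0.4, -10.5] dr [0.0, -0.001, -3.142] yaw 176 j6~ -3.14
tcp [595.  -13.5 237.5] F [-0.4  0.2  1.5] w 0.0179 t 8.32
```

```bash
python3 -m crank '{"translation":[[0,0,1],[0,0,2.5],[0,0,2.5]],"dr":[[0,0,0],[0,0,0],[0,0,0]],"hand":[8,8,8]}' 80
python3 go.py 595.5 -13 248 -3.5
```

```text
time: 8.7
tcp_pos: [0.5951, -0.0135, 0.2374]
eef_rot: [2.288, 2.153, 0.0]
force: [-3.9, 0.2, 10.7]
grip_width: 0.018
grasp_force: 83.1
tr [0.5, 0.4, -10.6] dr [0.0, 0.0, 0.0] yaw -4 j6~ -0.0
tr [0.5, 0.4, -10.6] dr [-0.0, 0.0, -3.141] yaw 176 j6~ -3.14
tcp [595.1 -13.5 237.4] F [-3.9  0.2 10.7] w 0.018 t 8.7
```

```bash
python3 -m crank '{"translation":[[0,0,-2.5],[0,0,-2.5],[0,0,-2.5],[0,0,-50],[0,0,-100],[0,-120,-100],[0,-180,-100],[0,-180,-100],[0,-180,-100]],"dr":[[0,0,0],[0,0,0],[0,0,0],[0,0,0],[0,0,0],[0,0,0],[0,0,0],[0,0,0],[0,0,0]],"hand":[45,45,45,45,45,45,45,45,45]}' 80
cat > ins.py <<'E'
from m import *
import sys
for n in('top','side'):
    d=grab(n); np.savez(f'{n}{sys.argv[1]}.npz',**d); P=cloud(d); hsv=cv2.cvtColor(d['img'],cv2.COLOR_RGB2HSV)
    b=(P[...,0]>.3)&(P[...,0]<.8)&(abs(P[...,1])<.42)&(P[...,2]>.185)&(P[...,2]<.26)
    if n=='top':
        [print(r) for r in rect(b&((hsv[...,2]<75)|(hsv[...,1]<60)),d,.218,30,60)]
    else: cv2.imwrite(f'pics/side{sys.argv[1]}.png',cv2.resize(d['img'][130:350,180:380,::-1],None,fx=2.7,fy=2.7,interpolation=cv2.INTER_CUBIC))
E
python3 ins.py 2
python3 go.py 421.5 -64.5 320 70
```

```text
time: 9.82
tcp_pos: [0.4126, -0.0023, 0.3351]
eef_rot: [2.288, 2.153, 0.0]
force: [0.5, -0.4, -0.2]
grip_width: 0.0448
grasp_force: 0.0
(420.4, -278.0, 55, 39, 18.1, [365.0, 254.0])
(555.0, 220.2, 55, 51, 46.6, [180.0, 201.0])
(663.5, 215.2, 45, 40, 34.9, [183.0, 162.0])
tr [-61.5, 9.6, 15.5] dr [0.001, 0.001, -1.283] yaw 70 j6~ -1.29
tr [-61.5, 9.6, 15.5] dr [0.001, -0.002, 1.859] yaw 250 j6~ 1.85
tcp [415.7  -2.5 335.5] F [1.4 0.1 0.4] w 0.0447 t 9.93
```

View pics/side2.png

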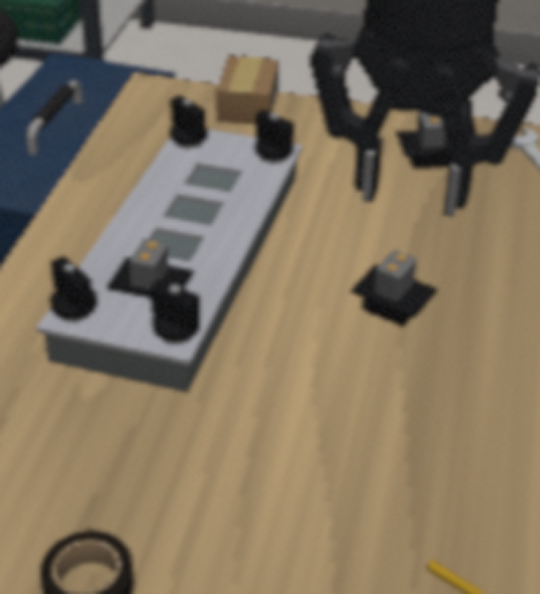

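Insert A sits flush in window_1 (crop (150,278)), and insert B is undisturbed at (395,287). B is next.

```bash
python3 -m crank '{"translation":[[-61.5,9.6,15],[-61.5,9.6,15],[-61.5,9.6,15],[-61.5,9.6,15],[-61.5,9.6,15],[-61.5,9.6,15],[-61.5,9.6,15],[-61.5,9.6,15],[-61.5,9.6,60],[-61.5,9.6,95],[-61.5,9.6,112],[-61.5,9.6,112]],"dr":[[0,0,-1.283],[0,0,-1.283],[0,0,-1.283],[0,0,-1.283],[0,0,-1.283],[0,0,-1.283],[0,0,-1.283],[0,0,-1.283],[0,0,-1.283],[0,0,-1.283],[0,0,-1.283],[0,0,-1.283]],"hand":[55,55,55,55,55,55,55,55,55,55,55,55]}' 20
python3 -m crank '{"translation":[[0,0,0],[0,0,0],[0,0,0],[0,0,0],[0,0,0]],"dr":[[0,0,0],[0,0,0],[0,0,0],[0,0,0],[0,0,0]],"hand":[15,15,15,15,15]}' 20
python3 -m crank '{"translation":[[0,0,0],[0,0,0],[0,0,0],[0,0,0],[0,0,0],[0,0,0],[0,0,0],[0,0,0],[0,0,0],[0,0,0],[0,0,0],[0,0,0]],"dr":[[0,0,0],[0,0,0],[0,0,1.571],[0,0,1.571],[0,0,1.571],[0,0,1.571],[0,0,1.571],[0,0,1.571],[0,0,1.571],[0,0,1.571],[0,0,1.571],[0,0,1.571]],"hand":[55,55,55,55,55,55,55,55,55,55,55,55]}' 20
python3 go.py 421.5 -64.5 222 -20
python3 -m crank '{"translation":[[0,0,1],[0,0,1],[0,0,1],[0,0,1],[0,0,1],[0,0,1]],"dr":[[0,0,0],[0,0,0],[0,0,0],[0,0,0],[0,0,0],[0,0,0]],"hand":[8,8,8,8,8,8]}' 80
python3 go.py 592.5 -61.5 258 -3.5
```

```text
time: 11.42
tcp_pos: [0.421, -0.0644, 0.2222]
eef_rot: [-0.547, -3.091, -0.0]
force: [0.2, -0.0, 0.2]
grip_width: 0.0551
grasp_force: 0.0
time: 12.05
tcp_pos: [0.4227, -0.0647, 0.2251]
eef_rot: [0.545, 3.09, 0.0]
force: [0.7, 0.5, 6.2]
grip_width: 0.0277
grasp_force: 22.9
time: 13.55
tcp_pos: [0.421, -0.0644, 0.2228]
eef_rot: [-2.572, -1.803, 0.001]
force: [-0.5, 0.4, -0.1]
grip_width: 0.0552
grasp_force: 0.0
tr [0.1, 0.5, 0.8] dr [-0.001, 0.0, 0.001] yaw -20 j6~ 0.14
tr [0.1, 0.5, 0.8] dr [-0.0, -0.002, -3.141] yaw 160 j6~ -3.0
tcp [421.  -64.4 222.8] F [-0.5  0.4 -0.1] w 0.0552 t 13.55
time: 14.3
tcp_pos: [0.4214, -0.0645, 0.2223]
eef_rot: [2.573, 1.802, -0.0]
force: [-0.3, 0.3, -0.2]
grip_width: 0.0185
grasp_force: 79.9
tr [61.3, 159.7, -35.7] dr [0.0, 0.0, -0.288] yaw -4 j6~ -0.15
tr [61.3, 159.7, -35.7] dr [0.0, -0.0, 2.854] yaw 176 j6~ 2.99
tcp [421.4 -64.5 222.3] F [-0.3  0.3 -0.2] w 0.0185 t 14.3
```

```bash
python3 -m crank '{"translation":[[0,0,-50],[0,0,-90],[61,159.6,-90],[61,159.6,-90],[61,159.6,-90],[61,159.6,-90],[61,159.6,-90],[61,159.6,-60],[61,159.6,-40],[61,159.6,-36],[61,159.6,-36]],"dr":[[0,0,0],[0,0,0],[0,0,-0.288],[0,0,-0.288],[0,0,-0.288],[0,0,-0.288],[0,0,-0.288],[0,0,-0.288],[0,0,-0.288],[0,0,-0.288],[0,0,-0.288]],"hand":[8,8,8,8,8,8,8,8,8,8,8]}' 80
python3 go.py 592.3 -61.5 248 -3.5
```

```text
time: 15.68
tcp_pos: [0.5919, -0.0618, 0.2586]
eef_rot: [2.288, 2.152, 0.0]
force: [-0.0, 0.1, 0.3]
grip_width: 0.018
grasp_force: 79.8
tr [0.3, 0.4, 10.6] dr [0.0, 0.0, -0.0] yaw -4 j6~ -0.08
tr [0.3, 0.4, 10.6] dr [0.0, -0.0, 3.142] yaw 176 j6~ 3.06
tcp [591.9 -61.8 258.6] F [-0.   0.1  0.3] w 0.018 t 15.68
```

```bash
python3 -m crank '{"translation":[[0,0,3],[0,0,6],[0,0,8],[0,0,10],[0,0,10]],"dr":[[0,0,0],[0,0,0],[0,0,0],[0,0,0],[0,0,0]],"hand":[8,8,8,8,8]}' 80
python3 -m crank '{"translation":[[0,0,2],[0,0,4],[0,0,6],[0,0,8],[0,0,10],[0,0,12.5],[0,0,12.5]],"dr":[[0,0,0],[0,0,0],[0,0,0],[0,0,0],[0,0,0],[0,0,0],[0,0,0]],"hand":[8,8,8,8,8,8,8]}' 80
python3 go.py 592.5 -61.5 248 -3.5
```

```text
time: 16.3
tcp_pos: [0.5925, -0.0617, 0.2483]
eef_rot: [2.288, 2.152, 0.0]
force: [0.6, -0.7, -0.1]
grip_width: 0.0184
grasp_force: 79.9
time: 17.18
tcp_pos: [0.5925, -0.0618, 0.2383]
eef_rot: [2.287, 2.152, 0.001]
force: [-3.7, -0.3, 12.5]
grip_width: 0.0181
grasp_force: 83.6
tr [0.3, 0.0, -9.7] dr [0.001, 0.0, 0.0] yaw -4 j6~ -0.08
tr [0.3, 0.0, -9.7] dr [-0.0, 0.002, -3.141] yaw 176 j6~ -3.23
tcp [592.5 -61.8 238.3] F [-3.7 -0.3 12.5] w 0.0181 t 17.18
```

```bash
python3 -m crank '{"translation":[[0,0,-2],[0,0,-2],[0,0,-2],[0,0,-50],[0,0,-90],[0,-120,-90],[0,-180,-90],[0,-180,-90],[0,-180,-90]],"dr":[[0,0,0],[0,0,0],[0,0,0],[0,0,0],[0,0,0],[0,0,0],[0,0,0],[0,0,0],[0,0,0]],"hand":[45,45,45,45,45,45,45,45,45]}' 80
python3 ins.py 3
python3 go.py 421 -278.5 320 -72
```

```text
time: 18.3
tcp_pos: [0.4095, -0.0504, 0.3254]
eef_rot: [2.289, 2.152, -0.0]
force: [0.8, -0.9, 1.5]
grip_width: 0.0448
grasp_force: 0.0
(420.4, -278.0, 55, 39, 18.1, [365.0, 254.0])
(555.5, 220.6, 55, 51, 57.4, [180.0, 201.0])
(663.4, 215.1, 44, 40, 20.3, [183.0, 162.0])
tr [-226.8, 22.2, 6.0] dr [0.002, -0.001, 1.195] yaw -72 j6~ 1.07
tr [-226.8, 22.2, 6.0] dr [0.001, 0.002, -1.946] yaw 108 j6~ -2.07
tcp [412.7 -50.8 326. ] F [ 0.  -0.1  0. ] w 0.045 t 18.4
```

View pics/side3.png

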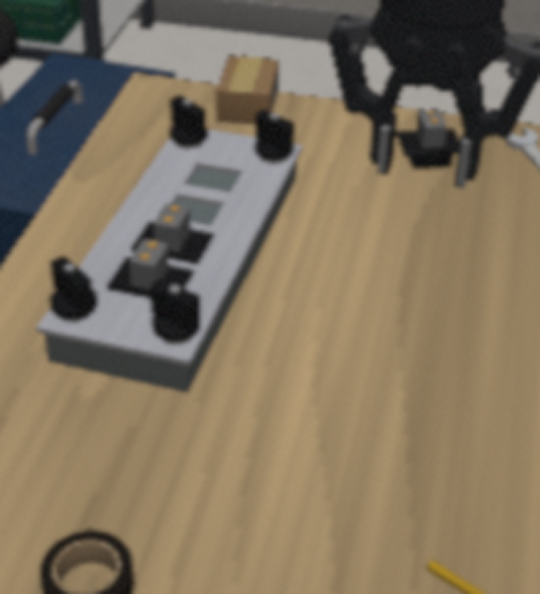

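A and B are both flush (crop (150,278) and (173,240)). C is unmoved.

```bash
python3 -m crank '{"translation":[[-227,22,6],[-227,22,6],[-227,22,6],[-227,22,6],[-227,22,6],[-227,22,6],[-227,22,6],[-227,22,6],[-227,22,50],[-227,22,85],[-227,22,103],[-227,22,103]],"dr":[[0,0,1.195],[0,0,1.195],[0,0,1.195],[0,0,1.195],[0,0,1.195],[0,0,1.195],[0,0,1.195],[0,0,1.195],[0,0,1.195],[0,0,1.195],[0,0,1.195],[0,0,1.195]],"hand":[55,55,55,55,55,55,55,55,55,55,55,55]}' 20
python3 -m crank '{"translation":[[0,0,0],[0,0,0],[0,0,0],[0,0,0],[0,0,0]],"dr":[[0,0,0],[0,0,0],[0,0,0],[0,0,0],[0,0,0]],"hand":[15,15,15,15,15]}' 20
python3 -m crank '{"translation":[[0,0,0],[0,0,0],[0,0,0],[0,0,0],[0,0,0],[0,0,0],[0,0,0],[0,0,0],[0,0,0],[0,0,0],[0,0,0],[0,0,0]],"dr":[[0,0,0],[0,0,0],[0,0,-1.571],[0,0,-1.571],[0,0,-1.571],[0,0,-1.571],[0,0,-1.571],[0,0,-1.571],[0,0,-1.571],[0,0,-1.571],[0,0,-1.571],[0,0,-1.571]],"hand":[55,55,55,55,55,55,55,55,55,55,55,55]}' 20
python3 -m crank '{"translation":[[0,0,0.5],[0,0,0.5],[0,0,0.5],[0,0,0.5],[0,0,0.5],[0,0,0.5]],"dr":[[0,0,0],[0,0,0],[0,0,0],[0,0,0],[0,0,0],[0,0,0]],"hand":[8,8,8,8,8,8]}' 80
python3 go.py 586.5 -157.5 258 -3.5
```

```text
time: 19.9
tcp_pos: [0.4203, -0.2783, 0.2213]
eef_rot: [-3.1, -0.493, 0.003]
force: [0.7, 0.6, -0.1]
grip_width: 0.0551
grasp_force: 0.0
time: 20.52
tcp_pos: [0.4218, -0.2794, 0.2246]
eef_rot: [3.1, 0.492, 0.004]
force: [0.2, -0.3, 5.4]
grip_width: 0.0276
grasp_force: 23.2
time: 22.02
tcp_pos: [0.4204, -0.2785, 0.2222]
eef_rot: [-1.846, -2.541, 0.0]
force: [-0.7, -0.5, -0.8]
grip_width: 0.055
grasp_force: 0.0
time: 22.78
tcp_pos: [0.4208, -0.2787, 0.2224]
eef_rot: [1.846, 2.542, -0.0]
force: [0.5, 0.2, 0.2]
grip_width: 0.0182
grasp_force: 80.2
tr [63.9, 195.1, -35.6] dr [0.0, 0.0, 0.376] yaw -4 j6~ -0.57
tr [63.9, 195.1, -35.6] dr [-0.0, 0.0, -2.766] yaw 176 j6~ -3.71
tcp [ 420.8 -278.7  222.4] F [0.5 0.2 0.2] w 0.0182 t 22.77
```

```bash
python3 -m crank '{"translation":[[0,0,-50],[0,0,-90],[64,195,-90],[64,195,-90],[64,195,-90],[64,195,-90],[64,195,-90],[64,195,-60],[64,195,-40],[64,195,-36],[64,195,-36]],"dr":[[0,0,0],[0,0,0],[0,0,0.376],[0,0,0.376],[0,0,0.376],[0,0,0.376],[0,0,0.376],[0,0,0.376],[0,0,0.376],[0,0,0.376],[0,0,0.376]],"hand":[8,8,8,8,8,8,8,8,8,8,8]}' 80
python3 go.py 586.5 -157.3 248 -3.5
```

```text
time: 24.15
tcp_pos: [0.5859, -0.158, 0.2584]
eef_rot: [-2.289, -2.152, 0.0]
force: [0.3, -0.4, -0.1]
grip_width: 0.0185
grasp_force: 80.0
tr [0.7, 0.6, 10.4] dr [-0.0, 0.0, -0.001] yaw -4 j6~ -0.24
tr [0.7, 0.6, 10.4] dr [0.0, 0.0, 3.141] yaw 176 j6~ 2.9
tcp [ 585.9 -158.   258.4] F [ 0.3 -0.4 -0.1] w 0.0185 t 24.15
```

```bash
python3 -m crank '{"translation":[[0.5,0.3,3],[0.5,0.3,6],[0.5,0.3,8],[0.5,0.3,10],[0.5,0.3,10]],"dr":[[0,0,0],[0,0,0],[0,0,0],[0,0,0],[0,0,0]],"hand":[8,8,8,8,8]}' 80
python3 -m crank '{"translation":[[0,0,2],[0,0,4],[0,0,6],[0,0,8],[0,0,10],[0,0,12.5],[0,0,12.5]],"dr":[[0,0,0],[0,0,0],[0,0,0],[0,0,0],[0,0,0],[0,0,0],[0,0,0]],"hand":[8,8,8,8,8,8,8]}' 80
python3 -m crank '{"translation":[[0,0,-2],[0,0,-2],[0,0,-2],[0,0,-50],[0,0,-90],[0,-120,-90],[0,-180,-90],[0,-180,-90],[0,-180,-90]],"dr":[[0,0,0],[0,0,0],[0,0,0],[0,0,0],[0,0,0],[0,0,0],[0,0,0],[0,0,0],[0,0,0]],"hand":[45,45,45,45,45,45,45,45,45]}' 80
python3 ins.py 4
python3 - <<'E'
from m import *
for n in ('top','side'):
    d=dict(np.load(f'{n}4.npz'));P=cloud(d)
    h=(P[...,0]>.5)&(P[...,0]<.7)&(P[...,1]>-.25)&(P[...,1]<.08)
    [print(n,r) for r in rect(h&(P[...,2]>.258)&(P[...,2]<.28),d,.268,5,60)]
E
python3 go.py 557 34 330 -110
```

```text
time: 24.78
tcp_pos: [0.5867, -0.1569, 0.2482]
eef_rot: [2.288, 2.153, 0.0]
force: [0.3, 0.3, -1.6]
grip_width: 0.0182
grasp_force: 80.0
time: 25.65
tcp_pos: [0.5868, -0.1571, 0.2383]
eef_rot: [2.287, 2.152, 0.001]
force: [-3.7, 0.7, 11.0]
grip_width: 0.0175
grasp_force: 83.3
time: 26.78
tcp_pos: [0.4039, -0.1455, 0.3254]
eef_rot: [-2.29, -2.151, 0.001]
force: [0.2, 0.0, -0.7]
grip_width: 0.0449
grasp_force: 0.0
(555.5, 220.6, 55, 51, 57.4, [180.0, 201.0])
(663.5, 215.2, 45, 40, 34.9, [183.0, 162.0])
top (543.6, -199.7, 36, 13, -28.6, [337.0, 205.0])
top (558.3, 35.0, 36, 14, -20.5, [247.0, 198.0])
top (582.7, -157.5, 27, 18, 83.4, [321.0, 190.0])
top (589.9, -60.7, 25, 19, 76.5, [285.0, 187.0])
top (592.2, -12.8, 24, 19, -89.0, [265.0, 185.0])
top (619.4, -204.3, 36, 13, -33.1, [339.0, 176.0])
top (633.4, 30.1, 36, 15, -37.1, [249.0, 170.0])
side (559.7, 43.0, 41, 23, -21.0, [244.0, 240.0])
side (634.9, 37.0, 46, 18, -39.0, [206.0, 232.0])
side (591.7, 0.3, 27, 19, 82.4, [234.0, 223.0])
side (589.1, -45.8, 28, 18, 86.0, [242.0, 210.0])
side (584.0, -141.9, 27, 18, 87.0, [258.0, 184.0])
side (545.6, -190.7, 44, 25, -30.1, [281.0, 175.0])
side (619.4, -195.5, 49, 21, -36.9, [249.0, 170.0])
tr [188.9, 138.7, -3.9] dr [0.001, -0.001, 1.858] yaw -110 j6~ 1.52
tr [188.9, 138.7, -3.9] dr [0.001, 0.001, -1.283] yaw 70 j6~ -1.62
tcp [ 407. -146.  326.] F [-0.9  0.6  0.1] w 0.0452 t 26.88
```

View pics/side4.png

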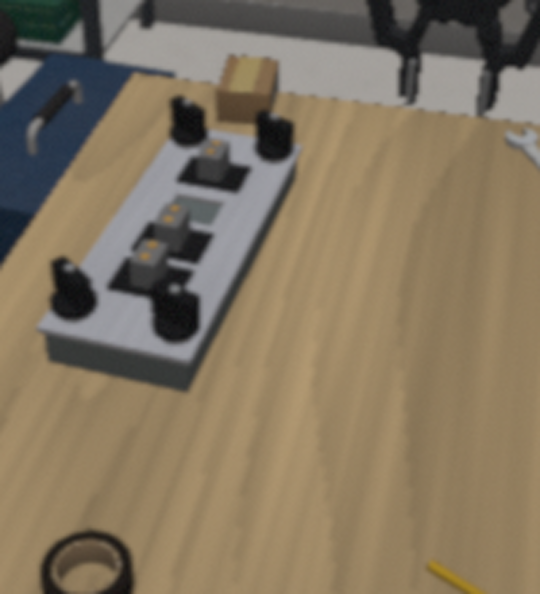

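All three inserts are flush, in windows 1, 2 and 4, with window 3 spare at crop (198,208). No more loose inserts. Next the near-left knob: bar at -20.5°, closing line at 69.5°.

```bash
python3 -m crank '{"translation":[[190,142,-4],[190,142,-4],[190,142,-4],[190,142,-4],[190,142,-4],[190,142,-4],[190,142,-4],[190,142,-4],[190,142,-4],[190,142,-4]],"dr":[[0,0,-1.274],[0,0,-1.274],[0,0,-1.274],[0,0,-1.274],[0,0,-1.274],[0,0,-1.274],[0,0,-1.274],[0,0,-1.274],[0,0,-1.274],[0,0,-1.274]],"hand":[32,32,32,32,32,32,32,32,32,32]}' 30
python3 go.py 560.2 34.9 246 69.5
```

```text
time: 28.12
tcp_pos: [0.5606, 0.0351, 0.3296]
eef_rot: [-0.561, -3.091, 0.0]
force: [-0.4, 0.2, -0.4]
grip_width: 0.0318
grasp_force: 0.0
tr [0.3, -0.3, 83.6] dr [-0.0, -0.0, -0.001] yaw 70 j6~ -1.19
tr [0.3, -0.3, 83.6] dr [-0.0, 0.0, 3.14] yaw 250 j6~ 1.95
tcp [560.6  35.1 329.6] F [-0.4  0.2 -0.4] w 0.0318 t 28.12
```

Lower, close gently and check the offset.

```bash
python3 -m crank '{"translation":[[0,0,40],[0,0,70],[0,0,84],[0,0,84],[0,0,84],[0,0,84],[0,0,84],[0,0,84]],"dr":[[0,0,0],[0,0,0],[0,0,0],[0,0,0],[0,0,0],[0,0,0],[0,0,0],[0,0,0]],"hand":[32,32,32,32,4,4,4,4]}' 30
python3 go.py 560.2 34.9 246 69.5; python3 -c "
from cell import env;s=env.read_state();print(s['ft_torque'],s['grasp_force'])"
```

```text
time: 29.12
tcp_pos: [0.5616, 0.0361, 0.2476]
eef_rot: [0.558, 3.088, 0.004]
force: [2.7, 5.7, 0.9]
grip_width: 0.0124
grasp_force: 36.3
tr [0.9, -1.6, 1.6] dr [0.003, 0.003, 0.0] yaw 70 j6~ -1.19
tr [0.9, -1.6, 1.6] dr [-0.005, 0.005, -3.142] yaw 250 j6~ -4.34
tcp [561.6  36.1 247.6] F [2.7 5.7 0.9] w 0.0124 t 29.12
[ 0.62158732 -0.26196046 -0.05132385] 36.3082891702652
```

```bash
python3 -m crank '{"translation":[[0,1.5,0],[0,1.5,0],[0,1.5,0],[0,1.5,0],[0,1.5,0],[0,1.5,0],[0,1.5,0],[0,1.5,0]],"dr":[[0,0,0],[0,0,1.05],[0,0,1.05],[0,0,1.05],[0,0,1.05],[0,0,1.05],[0,0,1.05],[0,0,1.05]],"hand":[4,4,4,4,4,4,4,4]}' 60
python3 go.py 560.7 36.4 246 9.3; python3 -c "
from cell import env;s=env.read_state();print(s['ft_torque'],s['grasp_force'])"
```

```text
time: 30.12
tcp_pos: [0.5609, 0.0357, 0.2477]
eef_rot: [2.033, 2.393, -0.001]
force: [-2.0, 0.5, 5.6]
grip_width: 0.0118
grasp_force: 63.2
tr [0.7, -0.1, 1.7] dr [0.001, 0.002, -0.0] yaw 9 j6~ -0.14
tr [0.7, -0.1, 1.7] dr [0.002, -0.001, 3.141] yaw 189 j6~ 3.0
tcp [560.9  35.7 247.7] F [-2.   0.5  5.6] w 0.0118 t 30.12
[-0.07359031  0.53385204 -0.05394691] 63.220635652542114
```

```bash
python3 -m crank '{"translation":[[0,-0.5,-1],[0,-0.5,-1],[0,-0.5,-1],[0,-0.5,-1],[0,-0.5,-1],[0,-0.5,-1],[0,-0.5,-1],[0,-0.5,-1],[0,-0.5,-1]],"dr":[[0,0,1.16],[0,0,1.16],[0,0,1.16],[0,0,1.16],[0,0,1.16],[0,0,1.16],[0,0,1.16],[0,0,1.16],[0,0,1.16]],"hand":[4,4,4,4,4,4,4,4,4]}' 60
python3 go.py 560.7 36.4 246 -51; python3 -c "
from cell import env;s=env.read_state();print(s['ft_torque'],s['grasp_force'])"
```

```text
time: 31.25
tcp_pos: [0.5602, 0.0361, 0.2477]
eef_rot: [3.009, 0.898, -0.0]
force: [-3.8, 1.4, 6.2]
grip_width: 0.0115
grasp_force: 94.2
tr [0.6, 0.1, 1.7] dr [0.001, 0.001, -0.101] yaw -51 j6~ 0.91
tr [0.6, 0.1, 1.7] dr [0.001, -0.002, 3.041] yaw 129 j6~ 4.05
tcp [560.2  36.1 247.7] F [-3.8  1.4  6.2] w 0.0115 t 31.25
[0.20978133 0.54501854 2.33148046] 94.16533280164003
```

```bash
python3 -m crank '{"translation":[[0,0,0],[0,0,0],[0,0,0],[0,0,-40],[0,0,-84],[0,0,-84]],"dr":[[0,0,0],[0,0,0],[0,0,0],[0,0,0],[0,0,0],[0,0,0]],"hand":[32,32,32,32,32,32]}' 30
python3 go.py 622 -204.8 330 56
```

```text
time: 32.0
tcp_pos: [0.5628, 0.0363, 0.3358]
eef_rot: [3.011, 0.888, 0.013]
force: [0.9, 0.0, -0.4]
grip_width: 0.0322
grasp_force: 0.0
tr [-81.1, 234.6, 6.3] dr [0.01, -0.0, -1.975] yaw 56 j6~ -0.96
tr [-81.1, 234.6, 6.3] dr [-0.0, -0.009, 1.167] yaw 236 j6~ 2.18
tcp [562.8  36.3 335.8] F [ 0.9  0.  -0.4] w 0.0322 t 32.0
```

```bash
python3 -m crank '{"translation":[[-81,235,2],[-81,235,2],[-81,235,2],[-81,235,2],[-81,235,2],[-81,235,2],[-81,235,2],[-81,235,2],[-81,235,2],[-81,235,2],[-81,235,2],[-81,235,2]],"dr":[[0,0,-1.97],[0,0,-1.97],[0,0,-1.97],[0,0,-1.97],[0,0,-1.97],[0,0,-1.97],[0,0,-1.97],[0,0,-1.97],[0,0,-1.97],[0,0,-1.97],[0,0,-1.97],[0,0,-1.97]],"hand":[32,32,32,32,32,32,32,32,32,32,32,32]}' 30
python3 go.py 622 -204.8 247 56
python3 - <<'E'
from m import *
d=grab('top');P=cloud(d)
h=(P[...,0]>.5)&(P[...,0]<.7)&(P[...,1]>-.25)&(P[...,1]<.08)
[print(r) for r in rect(h&(P[...,2]>.258)&(P[...,2]<.28),d,.268,5,60)]
E
```

```text
time: 33.5
tcp_pos: [0.6195, -0.2049, 0.3275]
eef_rot: [-0.927, -3.0, -0.0]
force: [-0.7, -0.6, 0.5]
grip_width: 0.0321
grasp_force: 0.0
tr [-2.1, 1.6, 80.5] dr [-0.0, -0.002, -0.006] yaw 56 j6~ -1.34
tr [-2.1, 1.6, 80.5] dr [-0.003, 0.001, 3.136] yaw 236 j6~ 1.81
tcp [ 619.5 -204.9  327.5] F [-0.7 -0.6  0.5] w 0.0321 t 33.5
(544.5, -200.2, 34, 13, -28.6, [337.0, 205.0])
(557.7, 34.7, 36, 13, 39.4, [247.0, 198.0])
(581.5, -163.1, 19, 17, -18.0, [323.0, 190.0])
(590.1, -61.1, 26, 19, -89.3, [284.0, 186.0])
(592.2, -14.1, 26, 19, -89.3, [265.0, 186.0])
(613.8, -200.7, 23, 13, -33.1, [338.0, 178.0])
(633.1, 29.8, 36, 15, -37.1, [249.0, 170.0])
```

The near-left bar is now at 39.4°, which is the end stop. Next is far right.

```bash
python3 -m crank '{"translation":[[-2,1.6,40],[-2,1.6,70],[-2,1.6,81],[-2,1.6,81],[-2,1.6,81],[-2,1.6,81],[-2,1.6,81],[-2,1.6,81]],"dr":[[0,0,0],[0,0,0],[0,0,0],[0,0,0],[0,0,0],[0,0,0],[0,0,0],[0,0,0]],"hand":[32,32,32,32,4,4,4,4]}' 30
python3 go.py 622 -204.8 247 56; python3 -c "
from cell import env;s=env.read_state();print(s['ft_torque'],s['grasp_force'])"
```

```text
time: 34.55
tcp_pos: [0.6236, -0.2048, 0.2498]
eef_rot: [0.924, 2.999, 0.001]
force: [2.6, 1.3, 6.2]
grip_width: 0.0125
grasp_force: 36.0
tr [1.3, -1.0, 2.8] dr [0.002, 0.003, -0.004] yaw 56 j6~ -1.33
tr [1.3, -1.0, 2.8] dr [0.005, -0.002, 3.137] yaw 236 j6~ 1.81
tcp [ 623.6 -204.8  249.8] F [2.6 1.3 6.2] w 0.0125 t 34.55
[ 0.3287493  -0.19485878 -0.05103588] 36.02337598800659
```

```bash
python3 -m crank '{"translation":[[0,0.7,-1],[0,0.7,-1],[0,0.7,-1],[0,0.7,-1],[0,0.7,-1],[0,0.7,-1],[0,0.7,-1],[0,0.7,-1],[0,0.7,-1],[0,0.7,-1],[0,0.7,-1],[0,0.7,-1]],"dr":[[0,0,1.97],[0,0,1.97],[0,0,1.97],[0,0,1.97],[0,0,1.97],[0,0,1.97],[0,0,1.97],[0,0,1.97],[0,0,1.97],[0,0,1.97],[0,0,1.97],[0,0,1.97]],"hand":[4,4,4,4,4,4,4,4,4,4,4,4]}' 60
python3 go.py 622 -204.8 247 -51; python3 -c "
from cell import env;s=env.read_state();print(s['ft_torque'],s['grasp_force'])"
```

```text
time: 36.05
tcp_pos: [0.6208, -0.2047, 0.2499]
eef_rot: [3.01, 0.896, -0.007]
force: [-7.0, 0.5, 7.5]
grip_width: 0.0116
grasp_force: 91.5
tr [1.0, 0.7, 2.9] dr [-0.001, 0.005, -0.102] yaw -51 j6~ 0.54
tr [1.0, 0.7, 2.9] dr [0.007, 0.001, 3.04] yaw 129 j6~ 3.68
tcp [ 620.8 -204.7  249.9] F [-7.   0.5  7.5] w 0.0116 t 36.05
[0.13879413 1.02599272 2.19978249] 91.48755652830005
```

```bash
python3 -m crank '{"translation":[[0,0,0],[0,0,0],[0,0,0],[0,0,-40],[0,0,-80],[0,0,-80]],"dr":[[0,0,0],[0,0,0],[0,0,0],[0,0,0],[0,0,0],[0,0,0]],"hand":[32,32,32,32,32,32]}' 30
python3 go.py 546.3 -200 330 61
```

```text
time: 36.8
tcp_pos: [0.6249, -0.2051, 0.3339]
eef_rot: [3.008, 0.887, 0.01]
force: [0.1, -0.3, -0.4]
grip_width: 0.0316
grasp_force: 0.0
tr [-63.2, -46.9, 3.2] dr [0.009, 0.004, -2.062] yaw 61 j6~ -1.42
tr [-63.2, -46.9, 3.2] dr [0.003, -0.008, 1.08] yaw 241 j6~ 1.72
tcp [ 624.9 -205.1  333.9] F [ 0.1 -0.3 -0.4] w 0.0316 t 36.8
```

```bash
python3 -m crank '{"translation":[[-63,-47,2],[-63,-47,2],[-63,-47,2],[-63,-47,2],[-63,-47,2],[-63,-47,2],[-63,-47,2],[-63,-47,2],[-63,-47,2],[-63,-47,2],[-63,-47,2],[-63,-47,2]],"dr":[[0,0,-2.062],[0,0,-2.062],[0,0,-2.062],[0,0,-2.062],[0,0,-2.062],[0,0,-2.062],[0,0,-2.062],[0,0,-2.062],[0,0,-2.062],[0,0,-2.062],[0,0,-2.062],[0,0,-2.062]],"hand":[32,32,32,32,32,32,32,32,32,32,32,32]}' 30
python3 go.py 546.3 -200 248 61
```

```text
time: 38.3
tcp_pos: [0.5439, -0.1988, 0.3254]
eef_rot: [-0.789, -3.039, -0.0]
force: [0.2, 0.5, 0.5]
grip_width: 0.0321
grasp_force: 0.0
tr [-2.8, 0.2, 77.4] dr [-0.0, -0.002, -0.002] yaw 61 j6~ -1.46
tr [-2.8, 0.2, 77.4] dr [-0.003, 0.0, 3.14] yaw 241 j6~ 1.68
tcp [ 543.9 -198.8  325.4] F [0.2 0.5 0.5] w 0.0321 t 38.3
```

```bash
python3 -m crank '{"translation":[[-2.8,0.2,40],[-2.8,0.2,70],[-2.8,0.2,77],[-2.8,0.2,77],[-2.8,0.2,77],[-2.8,0.2,77],[-2.8,0.2,77],[-2.8,0.2,77]],"dr":[[0,0,0],[0,0,0],[0,0,0],[0,0,0],[0,0,0],[0,0,0],[0,0,0],[0,0,0]],"hand":[32,32,32,32,4,4,4,4]}' 30
python3 go.py 546.3 -200 248 61; python3 -c "
from cell import env;s=env.read_state();print(s['ft_torque'],s['grasp_force'])"
```

```text
time: 39.3
tcp_pos: [0.5481, -0.2001, 0.2517]
eef_rot: [0.785, 3.038, 0.0]
force: [1.9, 3.1, 6.3]
grip_width: 0.0118
grasp_force: 35.5
tr [1.6, -0.8, 3.7] dr [0.001, 0.003, 0.0] yaw 61 j6~ -1.46
tr [1.6, -0.8, 3.7] dr [-0.005, 0.002, -3.141] yaw 241 j6~ -4.6
tcp [ 548.1 -200.1  251.7] F [1.9 3.1 6.3] w 0.0118 t 39.3
[ 0.37044084 -0.16778019 -0.06860129] 35.50343155860901
```

```bash
python3 -m crank '{"translation":[[0,0.8,-1],[0,0.8,-1],[0,0.8,-1],[0,0.8,-1],[0,0.8,-1],[0,0.8,-1],[0,0.8,-1],[0,0.8,-1],[0,0.8,-1],[0,0.8,-1],[0,0.8,-1],[0,0.8,-1]],"dr":[[0,0,2.06],[0,0,2.06],[0,0,2.06],[0,0,2.06],[0,0,2.06],[0,0,2.06],[0,0,2.06],[0,0,2.06],[0,0,2.06],[0,0,2.06],[0,0,2.06],[0,0,2.06]],"hand":[4,4,4,4,4,4,4,4,4,4,4,4]}' 60
python3 go.py 546 -200 247 -51; python3 -c "
from cell import env;s=env.read_state();print(s['ft_torque'],s['grasp_force'])"
python3 -m crank '{"translation":[[0,0,0],[0,0,0],[0,0,0],[0,0,-40],[0,0,-80],[0,0,-80]],"dr":[[0,0,0],[0,0,0],[0,0,0],[0,0,0],[0,0,0],[0,0,0]],"hand":[32,32,32,32,32,32]}' 30
python3 go.py 636.5 31 333 53
```

```text
time: 40.8
tcp_pos: [0.5447, -0.2002, 0.2519]
eef_rot: [3.01, 0.898, -0.009]
force: [-8.7, 0.5, 8.6]
grip_width: 0.0115
grasp_force: 88.3
tr [1.2, 0.5, 4.9] dr [-0.001, 0.006, -0.101] yaw -51 j6~ 0.5
tr [1.2, 0.5, 4.9] dr [0.009, 0.002, 3.041] yaw 129 j6~ 3.64
tcp [ 544.7 -200.2  251.9] F [-8.7  0.5  8.6] w 0.0115 t 40.8
[0.08609183 1.39039345 2.13962661] 88.31238264217973
time: 41.55
tcp_pos: [0.5494, -0.2003, 0.3355]
eef_rot: [3.007, 0.89, 0.01]
force: [-0.6, -0.4, 0.0]
grip_width: 0.0322
grasp_force: 0.0
tr [199.0, -146.7, 2.4] dr [0.009, 0.003, -1.92] yaw 53 j6~ -1.32
tr [199.0, -146.7, 2.4] dr [0.003, -0.008, 1.221] yaw 233 j6~ 1.82
tcp [ 549.4 -200.3  335.5] F [-0.6 -0.4  0. ] w 0.0322 t 41.55
```

```bash
python3 -m crank '{"translation":[[199,-147,0],[199,-147,0],[199,-147,0],[199,-147,0],[199,-147,0],[199,-147,0],[199,-147,0],[199,-147,0],[199,-147,0],[199,-147,0],[199,-147,0],[199,-147,0]],"dr":[[0,0,-1.92],[0,0,-1.92],[0,0,-1.92],[0,0,-1.92],[0,0,-1.92],[0,0,-1.92],[0,0,-1.92],[0,0,-1.92],[0,0,-1.92],[0,0,-1.92],[0,0,-1.92],[0,0,-1.92]],"hand":[32,32,32,32,32,32,32,32,32,32,32,32]}' 30
python3 go.py 636.5 31 248 53
```

```text
time: 43.05
tcp_pos: [0.6338, 0.0322, 0.3293]
eef_rot: [-0.997, -2.977, 0.001]
force: [-0.3, 0.1, -0.4]
grip_width: 0.0323
grasp_force: 0.0
tr [-3.0, 0.8, 81.3] dr [-0.001, -0.002, -0.001] yaw 53 j6~ -0.91
tr [-3.0, 0.8, 81.3] dr [-0.002, 0.002, 3.141] yaw 233 j6~ 2.23
tcp [633.8  32.2 329.3] F [-0.3  0.1 -0.4] w 0.0323 t 43.05
```

```bash
python3 -m crank '{"translation":[[-3,0.8,40],[-3,0.8,70],[-3,0.8,80],[-3,0.8,80],[-3,0.8,80],[-3,0.8,80],[-3,0.8,80],[-3,0.8,80]],"dr":[[0,0,0],[0,0,0],[0,0,0],[0,0,0],[0,0,0],[0,0,0],[0,0,0],[0,0,0]],"hand":[32,32,32,32,4,4,4,4]}' 30
python3 go.py 636.5 31 248 53; python3 -c "
from cell import env;s=env.read_state();print(s['ft_torque'],s['grasp_force'])"
```

```text
time: 44.05
tcp_pos: [0.638, 0.031, 0.2527]
eef_rot: [0.996, 2.976, 0.002]
force: [0.6, -0.4, 5.6]
grip_width: 0.0117
grasp_force: 35.6
tr [1.2, -1.0, 4.7] dr [0.002, 0.003, -0.0] yaw 53 j6~ -0.92
tr [1.2, -1.0, 4.7] dr [0.004, -0.003, 3.141] yaw 233 j6~ 2.23
tcp [638.   31.  252.7] F [ 0.6 -0.4  5.6] w 0.0117 t 44.05
[-0.06355004  0.02394607 -0.03333371] 35.57984948158264
```

```bash
python3 -m crank '{"translation":[[0,0,-1],[0,0,-1],[0,0,-1],[0,0,-1],[0,0,-1],[0,0,-1],[0,0,-1],[0,0,-1],[0,0,-1],[0,0,-1],[0,0,-1],[0,0,-1]],"dr":[[0,0,1.92],[0,0,1.92],[0,0,1.92],[0,0,1.92],[0,0,1.92],[0,0,1.92],[0,0,1.92],[0,0,1.92],[0,0,1.92],[0,0,1.92],[0,0,1.92],[0,0,1.92]],"hand":[4,4,4,4,4,4,4,4,4,4,4,4]}' 60
python3 go.py 636 31 247 -51; python3 -c "
from cell import env;s=env.read_state();print(s['ft_torque'],s['grasp_force'])"
python3 -m crank '{"translation":[[0,0,0],[0,0,0],[0,0,0],[0,0,-40],[0,0,-85],[0,0,-120],[0,0,-120]],"dr":[[0,0,0],[0,0,0],[0,0,0],[0,0,0],[0,0,0],[0,0,0],[0,0,0]],"hand":[32,32,32,32,32,32,32]}' 30
python3 go.py 420 31 370 -51
```

```text
time: 45.55
tcp_pos: [0.6356, 0.031, 0.2529]
eef_rot: [3.01, 0.899, -0.005]
force: [-5.3, -0.8, 6.7]
grip_width: 0.0112
grasp_force: 86.0
tr [0.4, 0.2, 5.9] dr [-0.0, 0.003, -0.1] yaw -51 j6~ 0.9
tr [0.4, 0.2, 5.9] dr [0.004, 0.001, 3.041] yaw 129 j6~ 4.04
tcp [635.6  31.  252.9] F [-5.3 -0.8  6.7] w 0.0112 t 45.55
[-0.12783089  1.01843802  1.91506502] 85.9707545515812
time: 46.42
tcp_pos: [0.6389, 0.031, 0.3763]
eef_rot: [3.01, 0.891, 0.012]
force: [0.1, -0.7, -0.4]
grip_width: 0.0321
grasp_force: 0.0
tr [-183.6, -119.1, 4.6] dr [0.005, -0.006, -0.105] yaw -51 j6~ 0.9
tr [-183.6, -119.1, 4.6] dr [-0.01, -0.007, 3.036] yaw 129 j6~ 4.04
tcp [638.9  31.  376.3] F [ 0.1 -0.7 -0.4] w 0.0321 t 46.42
```

```bash
python3 -m crank '{"translation":[[-183,-119,0],[-183,-119,0],[-183,-119,0],[-183,-119,0],[-183,-119,0],[-183,-119,0],[-183,-119,0]],"dr":[[0,0,0],[0,0,0],[0,0,0],[0,0,0],[0,0,0],[0,0,0],[0,0,0]],"hand":[32,32,32,32,32,32,32]}' 30
python3 ins.py 5
python3 - <<'E'
from m import *
d=dict(np.load('top5.npz'));P=cloud(d)
h=(P[...,0]>.5)&(P[...,0]<.7)&(P[...,1]>-.25)&(P[...,1]<.08)
[print(r) for r in rect(h&(P[...,2]>.258)&(P[...,2]<.28),d,.268,5,60)]
d=dict(np.load('side5.npz'));P=cloud(d)
for x,y in((595,-13.5),(592.5,-61.8),(586.8,-157)):
    m=(np.hypot(P[...,0]-x/1e3,P[...,1]-y/1e3)<.009)&(P[...,2]>.245); print(np.nanmedian(P[...,2][m]))
E
```

```text
time: 47.3
tcp_pos: [0.4195, 0.0312, 0.3711]
eef_rot: [-3.012, -0.892, 0.002]
force: [-0.1, 0.7, -0.5]
grip_width: 0.032
grasp_force: 0.0
(555.5, 220.6, 55, 51, 57.4, [180.0, 201.0])
(663.4, 215.1, 44, 40, 20.3, [183.0, 162.0])
(543.8, -199.2, 35, 14, 38.7, [337.0, 205.0])
(558.5, 35.0, 35, 13, 39.4, [247.0, 198.0])
(583.3, -157.6, 26, 18, -89.3, [321.0, 190.0])
(588.7, -54.1, 14, 7, 22.3, [281.0, 187.0])
(587.5, -67.7, 19, 13, 0.7, [287.0, 187.0])
(592.2, -14.1, 26, 19, -89.3, [266.0, 186.0])
(619.0, -204.5, 36, 14, 38.4, [339.0, 176.0])
(633.9, 30.4, 35, 13, 39.1, [249.0, 170.0])
0.2586971074288754
0.25903385504667453
0.25867996621044953
```

View pics/side5.png

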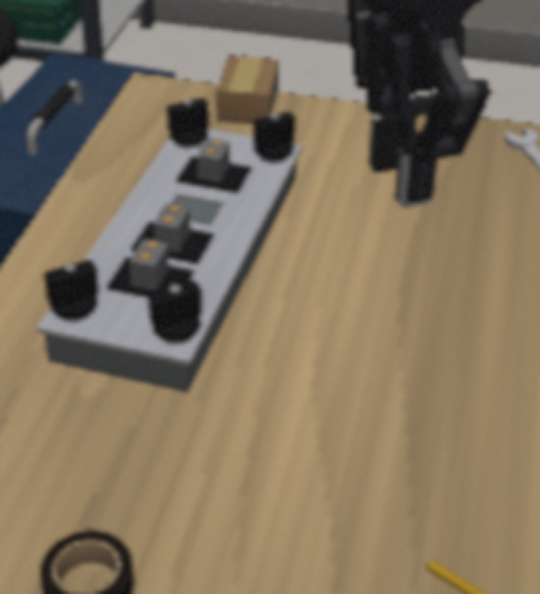

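All four bars lie at about 39° (end stop), and the boss tops are at 0.259 m (expected 0.258 m when flush). The robot is clear, so I'm handing in.

```bash
python3 -c "
from cell import env;print(env.finish_job())"
```

```text
the job is handed in; nothing more can be done
None
```

I pressed the three inserts that were there flush into windows 1, 2 and 4 (window 3 stays empty), turned the four knobs clockwise to their end stops in the order asked, and handed the job in; I left the tape, roller and carton alone.

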